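# Snap the sprung scrubber cartridge into its rack

## Task

Fit the yellow scrubber cartridge into its rack: press its sprung steel nose against the tall stop until the black end clears the low blue stop, lower it between them and let it spring home, nose in the tall stop's recess and black spigot fully in the blue stop's recess. Be gentle, so the spring is never driven hard against its end and the rack takes no hard knocks, then let go, and leave the flask, caps, gasket, spanner and jar where they are.

Things in the scene. Friction and masses are not known exactly. Their poses are not given: they have to be found in the camera images.
- rack: dark steel rail plate, 100 x 280 x 12 mm, screwed to the bench; origin under its centre on the bench, y along its length, z up. A yoke with two facing stops, 123 mm apart, is locked on it, shifted along y by up to 17 mm either way from the middle: the shift is not measured, see or feel it. It does not give. Stops 44 mm wide, centred on x = 0; the web between them reaches 20 mm above the bench
- tall_mid (a point): where the mouth of the recess in the tall aluminium stop would be with the yoke in the middle (rack y +61.5 mm, 55 mm above the bench), in the stop's inner face; the real one is shifted along y with the yoke. Recess 13 x 13 mm, 5 mm deep; the face above it is smooth up to the stop's top, 103 mm above the bench
- low_mid (a point): the same for the low blue stop (rack y -61.5 mm, 55 mm above the bench), shifted along y with the yoke. Recess 15 x 15 mm, 8 mm deep; the stop's top is 66.5 mm above the bench. The cartridge sits level with its axis 55 mm above the bench, nose towards rack +y, its black end face against this stop
- cartridge: yellow scrubber cartridge, 160 to 320 g, lying on the bench; origin under its centre, z up, y along it towards the nose. Body 110 mm long, 32 mm square, with a 36 mm square, 8 mm thick cap at each end (black at -y). At +y a sprung steel nose, 12 mm across, stands 22 mm out of the cap, its last 5 mm a blunt cone; at -y a rigid black spigot, 12 mm across, 7 mm out, tip tapered
- cartridge_centre (a point): the centre of the cartridge's body, half-way along its 110 mm and half-way up, on its axis, 18 mm above its underside; axes as the cartridge's
- nose (a joint): how far the nose is pushed in, m: 0 fully out, 0.019 at its hard end. It takes about 2.4 N to start and 400 N/m more, so 9.2 N at 0.017, and is damped. To pass between the stops it must be in by more than 0.016 (about 0.017 to 0.018 is good); seated in the rack it stays about 0.004 in
- flask: cracked glass sampling flask with a side stopcock, 72 mm wide, 180 mm high, standing; origin under its centre; fragile, leave alone
- cap_a: brass cap, 32 mm across, 22 mm high; origin under its centre; leave alone
- cap_b: brass cap like the other; leave alone
- gasket: dark graphite gasket ring, 52 mm across, 6 mm thick; leave alone
- spanner: steel spanner lying on the bench; leave alone
- sample_jar: closed sample jar, 60 mm across, 90 mm high; origin under its centre; leave alone
Things that resemble listed ones, but are neither listed nor needed, are in the scene too. There is more than one size of the cartridge; the one meant has the size given above.

How it is judged:
By the outcome, as a careful person would: the job done as asked, in the order asked, and still so for the second after the job is handed in, with the robot touching nothing.
It also fails if it takes over 51 s, if anything falls off the work surface, if the arm or the gripper's body presses on something with over 40 N, if the wrist force passes 120 N, or if a joint passes its speed limit or range.

## Robot

A 6-joint arm with a two-finger parallel gripper is mounted at the origin on the work surface. World frame = base frame: x ahead of the robot, y to its left, z up, the work surface at z = 0. Lengths are in m, angles in rad, forces in N, time in s.
With the tool pointing down it reaches from about 0.25 to 0.8 m from the base axis. Payload 8.5 kg.
Tool frame: the origin (TCP) lies on the centre line of the jaws, within the pads' length; the fingertips stand 11 mm ahead of it and the grasp point (between the pads) lies 8 mm behind it; z points along the fingers, y is the line along which they close (so a half turn about z gives the same grasp; the last joint's range is limited). The gripper opens to 85 mm and grips with 20 to 120 N. Pads are 22 mm wide; open, the fingers measure 114 mm over their backs; the gripper's body (76 mm by 85 mm) begins 54 mm behind the grasp point. The pads swing forward as they close: fully open they stand 13 mm farther back than shut.
Start: joints at [-1.137, 0.238, -0.013, 1.319, 0, 1.571], TCP at [0.221, -0.476, 0.242] pointing down, gripper open.
Joint ranges: [-2.66, 2.66], [-1.03, 1.9], [-1.14, 1.46], [-1.82, 2.27], [-1.45, 1.34], [-3.14, 3.14]. Speed limits (rad/s): [2.22, 2.22, 2.79, 3.14, 3.14, 3.14].

## Interface

Orientations are given as a unit quaternion [w, x, y, z].
In Python, from rig import r, camera, get_calibration gives the robot as it stands.
- The arm moves only by the tool move_arm, never from a script. Its argument "series" is a list of rows, each a list of 7 numbers: the shift along the world's x, y, z as a fraction of full scale, then the turn, a rotation vector about the world's x, y, z as a fraction of full scale, then the closure, from -1 (fully open) to 1 (shut). In form: [[x, y, z, wx, wy, wz, claw], ...]. A call has exactly 5 rows; each row is the pose to reach, as a shift and turn from the pose commanded when the call began; what a row does not reach only later rows make up. Full scale, the value 1, is 0.15 m for a shift and 45 degrees for a turn. A row lasts 1/12 s, in which the tool goes at most 41.7 mm and 7.16 degrees, less where a joint would pass 70% of its speed; a pose out of reach is approached as far as the arm can. A call with a number of a shift or a turn outside -1 to 1 is refused whole. A call with a gripper value outside its range is refused whole. The fingers move at their own pace and stop on an object; "grip_force" is the grip in N (left out, the last holds). Time passes only in rows, so rows that repeat a pose let the fingers close, or fill a call up. It gives the time, the measured TCP pose, the force, the opening and the grip force at its end, in the units of the state.
- r.observe(): the state, without advancing time (a new reading comes with each control period).
- camera(name): name is "scene" or "top" or "wrist"; returns (picture, depth): 400x640x3 uint8, red, green, blue; 400x640 float32, m along the optical axis (not along the pixel's ray), 0 where there is no reading.
- get_calibration(name): a dict with "fovy" (degrees; the focal length in pixels is half the picture's height over the tangent of half this angle, whatever the lens; pixels are square), "cx", "cy" (the principal point, pixels), "k1" (the pictures are not rectified: a ray, as slopes to the right and down, at radius r is drawn at 1 + k1 r^2 times it, then the intrinsics apply), "extrinsics" (4x4, takes a point from world to camera coordinates); the wrist camera has in their place "hand_eye" (4x4, takes a point from camera to tool coordinates, whose origin is the TCP and whose axes are the flange's). Camera axes: x right, y up, looking along -z (the intrinsics and any distortion apply to the point x, -y, -z); pixel columns grow to the right and rows downward; lengths in m; the calibration is good to about 2 mm. A picture is of the moment at which its call begins: read the wrist's pose just before it. get_calibration takes no time and is no camera call.
- r.hand_in(): hands the job in; it is judged then, once.
The state is a dict: "clock": time; "joint_pos": joint angles; "qvel": joint speeds; "tau": joint torques, N m; "ee_pos": TCP position; "tool_rot": TCP orientation; "contact_force": force on the tool from outside, world axes, zero at the start; "wrist_torque": the same for the moment, N m; "opening": opening from 0.0 (shut) to 1.0 (fully open); "gripper_force": force on a finger pad.
Only numpy, scipy, OpenCV 4.12 (cv2) and the standard library are available. Lean on these libraries where they do the work, as an engineer would, in place of code of your own. Each camera call takes 0.05 s, during which the arm holds its last target. There are 200 camera calls.

## Working session

There is one attempt and no reset: what is moved stays moved. The work goes in short steps, Python scripts to look and compute and a tool call to move; the robot and the scene stay as the last step left them, time stands still between calls to the robot, and variables do not carry over. Pictures are saved under pics/ and viewed, at most 10 in all, crops included, and the job is handed in when it is done.

Besides the shell and the picture viewer there is one more tool, called after ">>>" by a JSON object that holds its "fn" and its "kwargs", one argument or row to a line. move_arm: Moves the arm, as the interface text tells. Shift numbers are shares of 0.15 m and turn numbers shares of 45 degrees, none past 1 either way. Its arguments: {"type":"object","properties":{"series":{"type":"array"},"grip_force":{"type":"number"}},"required":["series"]}

```bash
ls; mkdir -p pics; cat > h.py <<'E'
import numpy as np, cv2
from rig import r, camera, get_calibration
from scipy.spatial.transform import Rotation as R
def Tcw(name, st=None):
    c=get_calibration(name)
    if name!='wrist': return c,np.linalg.inv(np.array(c['extrinsics']))
    q=np.array(st['tool_rot']); T=np.eye(4); T[:3,:3]=R.from_quat(q[[1,2,3,0]]).as_matrix(); T[:3,3]=st['ee_pos']
    return c,T@np.array(c['hand_eye'])
def snap(name,fn):
    st=r.observe(); rgb,d=camera(name); c,T=Tcw(name,st)
    np.savez('pics/'+fn+'.npz',rgb=rgb,d=d,T=T,K=[200/np.tan(np.radians(c['fovy']/2)),c['cx'],c['cy'],c['k1']])
    cv2.imwrite('pics/'+fn+'.png',rgb[:,:,::-1]); return rgb,d
def cloud(fn):
    z=np.load('pics/'+fn+'.npz'); f,cx,cy,k=z['K']; d=z['d']; v,u=np.mgrid[:400,:640]
    a=(u-cx)/f;b=(v-cy)/f; x,y=a.copy(),b.copy()
    for _ in range(15):
        s=1+k*(x*x+y*y); x,y=a/s,b/s
    P=np.stack([x*d,-y*d,-d],-1)@z['T'][:3,:3].T+z['T'][:3,3]
    P[d==0]=np.nan
    return z['rgb'],P
def ray(fn,u,v,z0):
    z=np.load('pics/'+fn+'.npz'); f,cx,cy,k=z['K']
    a,b=(u-cx)/f,(v-cy)/f;x,y=a,b
    for _ in range(15):
        s=1+k*(x*x+y*y);x,y=a/s,b/s
    D=z['T'][:3,:3]@np.array([x,-y,-1]);o=z['T'][:3,3]
    return o+D*(z0-o[2])/D[2]
E
python3 - <<'E'
from h import *
snap('top','top0');snap('scene','sc0')
print(r.observe()); print(get_calibration('top'))
E
```

```text
pics
{'clock': 0.1, 'joint_pos': array([-1.13700044e+00,  2.38223471e-01, -1.35717436e-02,  1.31916529e+00,
       -1.00484791e-05,  1.57079453e+00]), 'qvel': array([ 0.00021758,  0.00163007, -0.00043675, -0.0013586 ,  0.00104298,
       -0.00145907]), 'tau': array([ 2.97222286e-02, -5.20138299e+01,  3.33633041e+01,  6.65747258e-02,
        1.05021073e-02, -2.37428496e-03]), 'ee_pos': array([ 0.22063772, -0.47631667,  0.24223593]), 'tool_rot': array([-7.90853552e-05,  9.76569516e-01,  2.15202168e-01, -2.25723117e-05]), 'contact_force': array([-0.23057421, -0.25028832, -0.2244386 ]), 'wrist_torque': array([-0.00519891,  0.03165184,  0.00225256]), 'gripper_force': 1.6067200556426542, 'opening': 0.9986051935339918}
{'fovy': 54.730345529386945, 'cx': 318.5876852361124, 'cy': 204.96100780111874, 'k1': -0.061069159129022034, 'extrinsics': array([[ 0.0132724 , -0.99952851, -0.02768774,  0.03186343],
       [ 0.98406536,  0.00814685,  0.17762039, -0.58676194],
       [-0.17731107, -0.02960399,  0.9837095 , -1.05433283],
       [ 0.        ,  0.        ,  0.        ,  1.        ]])}
```

View pics/top0.png

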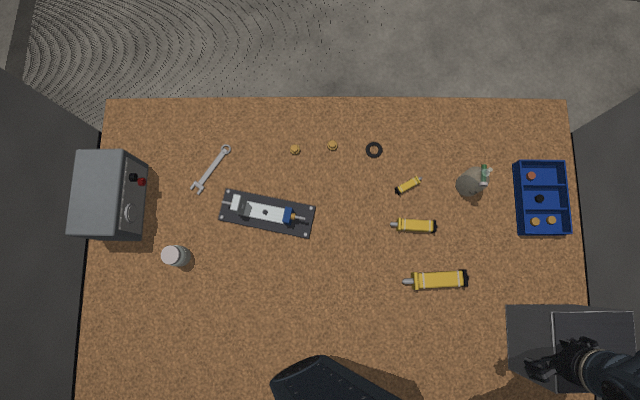

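View pics/sc0.png

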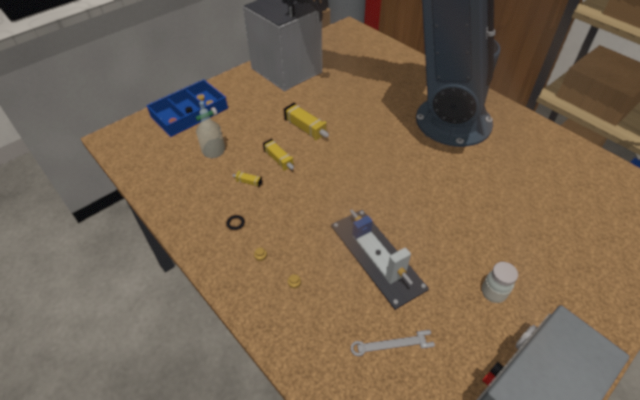

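The top view shows the mid-size cartridge at (415,226), nose left. The rack is at (267,213), with the tall stop left at about (237,203) and the blue stop at about (290,215). The larger and smaller yellow ones are decoys.

```bash
python3 - <<'E'
from h import *
rgb,P=cloud('top0')
def reg(u0,u1,v0,v1): 
    m=np.zeros(P.shape[:2],bool); m[v0:v1,u0:u1]=1; return m&np.isfinite(P[...,2])
m=reg(470,510,100,130); print('bench z',np.median(P[m][:,2]))
# cartridge
m=reg(380,445,205,245)&(P[...,2]>0.018)
p=P[m][:,:2].astype(np.float32); print('cart',len(p),cv2.minAreaRect(p),np.percentile(P[m][:,2],[10,50,90,99]))
hsv=cv2.cvtColor(rgb,cv2.COLOR_RGB2HSV)
my=m&(hsv[...,1]>150)&(hsv[...,2]>90)&(P[...,2]>.028); p=P[my][:,:2].astype(np.float32); print('yellow',cv2.minAreaRect(p))
# rack plate
m=reg(210,325,180,245)&(P[...,2]>0.007)
p=P[m][:,:2].astype(np.float32); print('rack',len(p),cv2.minAreaRect(p)); c=cv2.minAreaRect(p)[0]
for n,(lo,hi) in dict(tall=(.09,.12),blue=(.058,.075)).items():
    k=m&(P[...,2]>lo)&(P[...,2]<hi); q=P[k]; print(n,len(q),q.mean(0) if len(q) else 0, cv2.minAreaRect(q[:,:2].astype(np.float32)) if len(q) else 0)
im=cv2.resize(rgb[180:250,210:330],None,fx=6.6,fy=6.6,interpolation=cv2.INTER_CUBIC)
cv2.imwrite('pics/rk.png',im[:,:,::-1])
im=cv2.resize(rgb[195:255,380:450],None,fx=8,fy=8,interpolation=cv2.INTER_CUBIC)
cv2.imwrite('pics/ct.png',im[:,:,::-1])
for u,v in [(437,220),(436,234),(391,226)]: print(ray('top0',u,v,.036))
E
```

```text
bench z -0.0001399471384573303
cart 485 ((0.5359960794448853, -0.23696944117546082), (0.13459129631519318, 0.035989001393318176), 87.15752410888672) [0.02528409 0.03350805 0.03670339 0.03896465]
yellow ((0.5357252359390259, -0.24010354280471802), (0.09960724413394928, 0.032159335911273956), 88.20614624023438)
rack 3057 ((0.5636206865310669, 0.18432796001434326), (0.3105986416339874, 0.142274409532547), 87.14165496826172)
tall 130 [0.58422173 0.26777341 0.1016104 ] ((0.5852543115615845, 0.26837873458862305), (0.02034345269203186, 0.044366806745529175), 77.87713623046875)
blue 200 [0.56322088 0.15938075 0.06445007] ((0.5707038640975952, 0.20092648267745972), (0.2430957704782486, 0.04342666268348694), 79.72985076904297)
[ 0.54822915 -0.30328586  0.036     ]
[ 0.50771652 -0.29883796  0.036     ]
[ 0.52973813 -0.17026728  0.036     ]
```

View pics/rk.png

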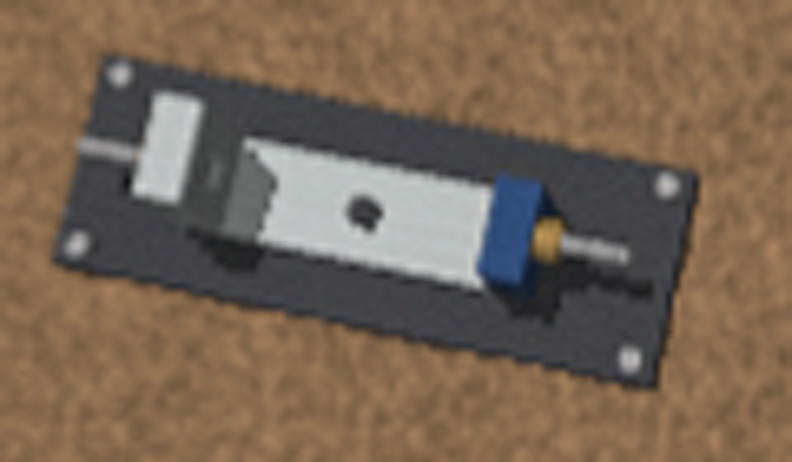

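The enlarged crop shows the stops clearly. The tall stop's top inner edge runs (203,98)–(183,205), the blue's runs (497,178)–(480,278), and the plate corners are (107,55), (697,175), (657,387), (53,262).

>>> {"fn": "move_arm", "kwargs": {
  "series": [
    [0.14, 0.105, 0, 0, 0, 0.09, -1],
    [0.28, 0.21, 0, 0, 0, 0.18, -1],
    [0.42, 0.315, 0, 0, 0, 0.27, -1],
    [0.56, 0.42, 0, 0, 0, 0.36, -1],
    [0.7, 0.525, 0, 0, 0, 0.45, -1]
  ]
}}

```text
clock: 0.52
ee_pos: [0.3262, -0.3965, 0.2418]
tool_rot: [-0.001, 0.923, 0.385, -0.0]
contact_force: [1.6, -1.3, -2.9]
opening: 1.004
gripper_force: 0.0
```

>>> {"fn": "move_arm", "kwargs": {
  "series": [
    [0.14, 0.105, 0, 0, 0, 0.09, -1],
    [0.28, 0.21, 0, 0, 0, 0.18, -1],
    [0.42, 0.315, 0, 0, 0, 0.27, -1],
    [0.56, 0.42, 0, 0, 0, 0.36, -1],
    [0.7, 0.525, 0, 0, 0, 0.45, -1]
  ]
}}

```text
clock: 0.93
ee_pos: [0.4313, -0.3177, 0.2418]
tool_rot: [-0.001, 0.841, 0.541, -0.0]
contact_force: [0.3, -0.5, -3.3]
opening: 1.001
gripper_force: 0.0
```

>>> {"fn": "move_arm", "kwargs": {
  "series": [
    [0.14, 0.105, 0, 0, 0, 0.09, -1],
    [0.28, 0.21, 0, 0, 0, 0.18, -1],
    [0.42, 0.315, 0, 0, 0, 0.27, -1],
    [0.56, 0.42, 0, 0, 0, 0.36, -1],
    [0.7, 0.525, 0, 0, 0, 0.45, -1]
  ]
}}

```text
clock: 1.35
ee_pos: [0.5363, -0.239, 0.2417]
tool_rot: [-0.001, 0.732, 0.681, -0.0]
contact_force: [0.7, -0.8, -3.2]
opening: 1.003
gripper_force: 0.0
```

```bash
python3 - <<'E'
from h import *
def dec(c): return ray('top0',210+(c[0]+.5)/6.6-.5,180+(c[1]+.5)/6.6-.5,c[2])
C=[dec((u,v,.012)) for u,v in [(107,55),(697,175),(657,387),(53,262)]]
print('plate c',np.mean(C,0)); 
for n,a,b in [('yaw top',C[0],C[1]),('bot',C[3],C[2])]:
    d=a-b; print(n,np.degrees(np.arctan2(d[0],d[1])),np.linalg.norm(d))
for n,a,b,z in [('tall',(203,98),(183,205),.103),('blue',(497,178),(480,278),.0665)]:
    print(n,(dec((*a,z))+dec((*b,z)))/2)
print(get_calibration('wrist'))
snap('wrist','w1'); s=r.observe(); print(s['clock'],s['ee_pos'],s['tool_rot'])
E
```

```text
plate c [0.56913008 0.19436118 0.012     ]
yaw top 11.16553773200508 0.2770658343981762
bot 10.97772187922872 0.2799698562625043
tall [0.5824452  0.25705637 0.103     ]
blue [0.55689065 0.1363939  0.0665    ]
{'fovy': 71.87986997390193, 'cx': 321.28491363068315, 'cy': 199.54195015687117, 'k1': 0.0145145171716043, 'hand_eye': array([[-8.98844272e-04,  9.49525728e-01,  3.13687876e-01,
         8.05898488e-02],
       [ 9.99999515e-01,  7.27196538e-04,  6.64201681e-04,
         7.21063743e-04],
       [ 4.02563847e-04,  3.13688321e-01, -9.49525921e-01,
        -1.31063157e-01],
       [ 0.00000000e+00,  0.00000000e+00,  0.00000000e+00,
         1.00000000e+00]])}
1.4 [ 0.53957588 -0.23667327  0.24123765] [-4.43688262e-04  7.30023788e-01  6.83421136e-01  7.89425117e-04]
```

View pics/w1.png

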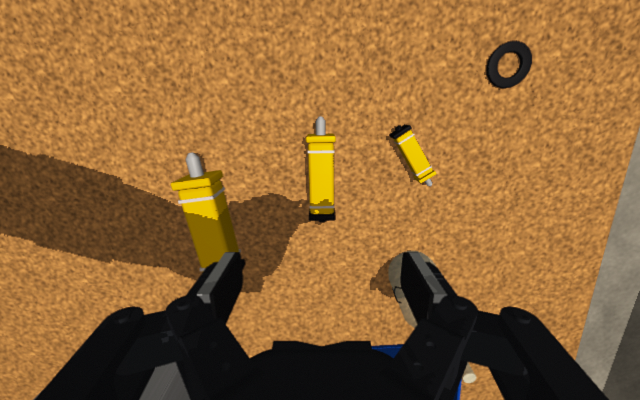

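The wrist view shows the cartridge upright in the image: nose tip (320,118), yellow cap top corners (306,136)/(335,136), black cap at the bottom (309–335, 217). The flask is near the right finger.

```bash
python3 - <<'E'
from h import *
rgb,P=cloud('w1'); v,u=np.mgrid[:400,:640]
m=(u>295)&(u<345)&(v>105)&(v<228)&(P[...,2]>.028)
p=P[m][:,:2].astype(np.float32); print(len(p),cv2.minAreaRect(p),np.percentile(P[m][:,2],[5,50,95]))
hsv=cv2.cvtColor(rgb,cv2.COLOR_RGB2HSV)
# per-row centreline at top face
L=[]
for vv in range(140,212,4):
    k=m[vv]&(P[vv,:,2]>.03); q=P[vv][k]
    L.append([(q[:,0].min()+q[:,0].max())/2,q[:,1].mean(),np.ptp(q[:,0])])
L=np.array(L); f=np.polyfit(L[:,1],L[:,0],1); print('yaw',np.degrees(np.arctan(f[0])),'x at -.24',np.polyval(f,-.24),L[:,2].round(3))
# black end/front cap
for n,(uu,vv,z) in dict(capL=(306,136,.036),capR=(335,136,.036),bl=(309,216,.036),br=(335,216,.036),nose=(320,118,.018)).items(): print(n,ray('w1',uu,vv,z))
r1,P1=cloud('top0'); vv,uu=np.mgrid[:400,:640]
k=(uu>440)&(uu<505)&(vv>150)&(vv<205)&(P1[...,2]>.02); q=P1[k]; print('flask',np.nanmin(q,0),np.nanmax(q,0))
x,y,a,b=0,0,0,0
s=r.observe(); q=s['tool_rot']; M=R.from_quat(q[[1,2,3,0]]).as_matrix(); print(s['ee_pos'],'tooly ang',np.degrees(np.arctan2(M[1,1],M[0,1])),M[:,2])
E
```

```text
2154 ((0.5359571576118469, -0.24422381818294525), (0.11001577973365784, 0.03506121039390564), 86.63410186767578) [0.03149046 0.03350748 0.03569876]
yaw 3.425333604781106 x at -.24 0.5362237643917727 [0.035 0.028 0.029 0.031 0.03  0.03  0.03  0.03  0.03  0.03  0.03  0.031
 0.029 0.03  0.03  0.03  0.03  0.03 ]
capL [ 0.52198948 -0.18849801  0.036     ]
capR [ 0.55651331 -0.19105188  0.036     ]
bl [ 0.51653583 -0.29097845  0.036     ]
br [ 0.55053235 -0.29347618  0.036     ]
nose [ 0.5400571  -0.16977417  0.018     ]
flask [ 0.6235194  -0.44420101  0.02028614] [ 0.69749521 -0.36960988  0.18228043]
[ 0.53957588 -0.23667327  0.24123765] tooly ang -3.776848510553843 [ 5.46146356e-04  1.72682559e-03 -9.99998360e-01]
```

>>> {"fn": "move_arm", "kwargs": {
  "series": [
    [0, -0.02, -0.2, 0, 0, 0.01, -1],
    [0, -0.028, -0.4, 0, 0, 0.01, -1],
    [0, -0.028, -0.6, 0, 0, 0.01, -1],
    [0, -0.028, -0.75, 0, 0, 0.01, -1],
    [0, -0.028, -0.8, 0, 0, 0.01, -1]
  ]
}}

```text
clock: 1.82
ee_pos: [0.5334, -0.2433, 0.1182]
tool_rot: [-0.003, 0.731, 0.682, -0.001]
contact_force: [-0.5, -0.6, -3.9]
opening: 1.0
gripper_force: 0.0
```

```bash
python3 - <<'E'
from h import *
snap('wrist','w2');rgb,P=cloud('w2'); v,u=np.mgrid[:400,:640]
m=(P[...,2]>.028)&(P[...,2]<.04)&(abs(P[...,0]-.536)<.03)&(abs(P[...,1]+.235)<.09)
p=P[m][:,:2].astype(np.float32); print(len(p),cv2.minAreaRect(p),np.percentile(P[m][:,2],[5,50,95]))
L=[]
for y in np.arange(-.27,-.19,.005):
    q=P[m&(abs(P[...,1]-y)<.002)]
    if len(q)>5: L.append([(q[:,0].min()+q[:,0].max())/2,y,np.ptp(q[:,0])])
L=np.array(L); f=np.polyfit(L[:,1],L[:,0],1); print('yaw',np.degrees(np.arctan(f[0])),'x at -.244',np.polyval(f,-.244),L[:,2].round(3))
s=r.observe(); q=s['tool_rot']; M=R.from_quat(q[[1,2,3,0]]).as_matrix(); print(s['ee_pos'],'tooly ang',np.degrees(np.arctan2(M[1,1],M[0,1])),M[:,2],s['contact_force'])
E
```

```text
4813 ((0.5360696911811829, -0.24353206157684326), (0.10890299081802368, 0.03589356318116188), 86.62158966064453) [0.03124083 0.03349089 0.03563856]
yaw 3.0657267620691266 x at -.244 0.5360355059986438 [0.031 0.032 0.031 0.032 0.032 0.032 0.031 0.031 0.031 0.032 0.031 0.031
 0.032 0.032 0.03  0.036 0.035]
[ 0.53359177 -0.24343143  0.11866844] tooly ang -3.9610898309314173 [-0.00562378  0.00253388 -0.99998098] [-1.13542161  0.34832825 -4.66156152]
```

>>> {"fn": "move_arm", "kwargs": {
  "series": [
    [0.003, 0.002, -0.15, 0, 0, 0.014, -1],
    [0.003, 0.002, -0.35, 0, 0, 0.014, -1],
    [0.003, 0.002, -0.52, 0, 0, 0.014, -1],
    [0.003, 0.002, -0.64, 0, 0, 0.014, -1],
    [0.003, 0.002, -0.7, 0, 0, 0.014, -1]
  ]
}}

```text
clock: 2.28
ee_pos: [0.5356, -0.2439, 0.0162]
tool_rot: [-0.001, 0.727, 0.686, -0.0]
contact_force: [0.0, 0.4, -3.7]
opening: 1.005
gripper_force: 0.0
```

>>> {"fn": "move_arm", "kwargs": {
  "series": [
    [0, 0, 0, 0, 0, 0, -0.6],
    [0, 0, 0, 0, 0, 0, -0.4],
    [0, 0, 0, 0, 0, 0, -0.2],
    [0, 0, 0, 0, 0, 0, -0.1],
    [0, 0, 0, 0, 0, 0, 0]
  ],
  "grip_force": 30
}}

```text
clock: 2.7
ee_pos: [0.5369, -0.2444, 0.0186]
tool_rot: [0.001, 0.727, 0.686, 0.0]
contact_force: [0.9, 0.6, -3.3]
opening: 0.496
gripper_force: 0.0
```

>>> {"fn": "move_arm", "kwargs": {
  "series": [
    [0, 0, 0, 0, 0, 0, 0.1],
    [0, 0, 0, 0, 0, 0, 0.2],
    [0, 0, 0, 0, 0, 0, 0.3],
    [0, 0, 0, 0, 0, 0, 0.5],
    [0, 0, 0, 0, 0, 0, 1]
  ],
  "grip_force": 70
}}

```text
clock: 3.12
ee_pos: [0.5363, -0.244, 0.0179]
tool_rot: [0.0, 0.727, 0.686, 0.0]
contact_force: [-2.9, 1.1, 6.2]
opening: 0.366
gripper_force: 68.7
```

>>> {"fn": "move_arm", "kwargs": {
  "series": [
    [0, 0, 0, 0, 0, 0, 1],
    [0, 0, 0, 0, 0, 0, 1],
    [0, 0, 0, 0, 0, 0, 1],
    [0, 0, 0, 0, 0, 0, 1],
    [0, 0, 0, 0, 0, 0, 1]
  ]
}}

```text
clock: 3.53
ee_pos: [0.5363, -0.2441, 0.0179]
tool_rot: [0.0, 0.727, 0.686, 0.0]
contact_force: [-2.2, 0.7, 5.8]
opening: 0.367
gripper_force: 68.7
```

```bash
python3 - <<'E'
from h import *
for i in range(3):
    s=r.observe(); q=s['tool_rot']; M=R.from_quat(q[[1,2,3,0]]).as_matrix(); print(s['clock'],s['ee_pos'],'tooly ang',np.degrees(np.arctan2(M[1,1],M[0,1])),M[:,2],s['contact_force'],s['wrist_torque'],s['opening'],s['gripper_force'])
    camera('wrist')
E
```

```text
3.5333 [ 0.53626979 -0.24409395  0.01792797] tooly ang -3.315406293960842 [ 5.08592781e-04 -3.21285624e-04 -9.99999819e-01] [-2.20505364  0.65292758  5.75921898] [ 0.25582106  0.53091602 -0.03410229] 0.36731439018341727 68.67905259132385
3.5833 [ 0.53624871 -0.24408415  0.01795788] tooly ang -3.3169125145165834 [ 5.27216620e-04 -3.39450172e-04 -9.99999803e-01] [-1.96217844 -0.1872543   5.44396716] [0.29626143 0.51401489 0.05158158] 0.3616107765490273 68.67888808250427
3.6333 [ 0.53627172 -0.24406873  0.0179314 ] tooly ang -3.3137058844173666 [ 5.30603950e-04 -3.25783966e-04 -9.99999806e-01] [-2.33434107  0.81416862  5.9885076 ] [0.26757782 0.51000701 0.06884857] 0.3619437502531609 68.67936730384827
```

>>> {"fn": "move_arm", "kwargs": {
  "series": [
    [0, 0, 0.12, 0, 0, 0, 1],
    [0.01, 0.1, 0.32, 0, 0, -0.01, 1],
    [0.03, 0.28, 0.55, 0, 0, -0.03, 1],
    [0.045, 0.5, 0.75, 0, 0, -0.045, 1],
    [0.057, 0.75, 0.88, 0, 0, -0.058, 1]
  ]
}}

```text
clock: 4.1
ee_pos: [0.545, -0.1365, 0.1486]
tool_rot: [0.001, 0.744, 0.669, 0.0]
contact_force: [0.5, 0.7, -4.3]
opening: 0.362
gripper_force: 69.8
```

>>> {"fn": "move_arm", "kwargs": {
  "series": [
    [0.01, 0.2, 0, 0, 0, -0.012, 1],
    [0.02, 0.4, 0, 0, 0, -0.024, 1],
    [0.033, 0.6, 0, 0, 0, -0.036, 1],
    [0.045, 0.75, 0, 0, 0, -0.05, 1],
    [0.057, 0.85, 0, 0, 0, -0.058, 1]
  ]
}}

```text
clock: 4.52
ee_pos: [0.5526, -0.0066, 0.1462]
tool_rot: [-0.0, 0.757, 0.653, -0.0]
contact_force: [-0.1, -0.3, -5.2]
opening: 0.363
gripper_force: 69.9
```

>>> {"fn": "move_arm", "kwargs": {
  "series": [
    [0.01, 0.15, 0, 0, 0, -0.012, 1],
    [0.02, 0.3, 0, 0, 0, -0.024, 1],
    [0.033, 0.42, 0, 0, 0, -0.04, 1],
    [0.045, 0.5, 0, 0, 0, -0.058, 1],
    [0.057, 0.52, 0, 0, 0, -0.058, 1]
  ]
}}

```text
clock: 4.93
ee_pos: [0.5613, 0.0709, 0.146]
tool_rot: [-0.0, 0.772, 0.636, -0.0]
contact_force: [-0.7, -0.2, -4.6]
opening: 0.363
gripper_force: 69.9
```

```bash
cat > st.py <<'E'
from h import *
s=r.observe(); q=s['tool_rot']; M=R.from_quat(q[[1,2,3,0]]).as_matrix(); print(s['clock'],s['ee_pos'],'tooly ang',np.degrees(np.arctan2(M[1,1],M[0,1])),M[:,2],s['contact_force'],s['wrist_torque'],s['opening'])
E
python3 - <<'E'
from h import *
camera('wrist');camera('wrist'); snap('wrist','w3'); snap('scene','s3')
import st
E
```

```text
5.1333 [0.56129658 0.06843405 0.14620524] tooly ang -11.13711496147893 [-7.83118681e-04 -3.56901652e-04 -9.99999630e-01] [ 0.46040855  0.33914417 -4.92199985] [ 0.07202109  0.03497757 -0.0842947 ] 0.35803921686858076
```

View pics/w3.png

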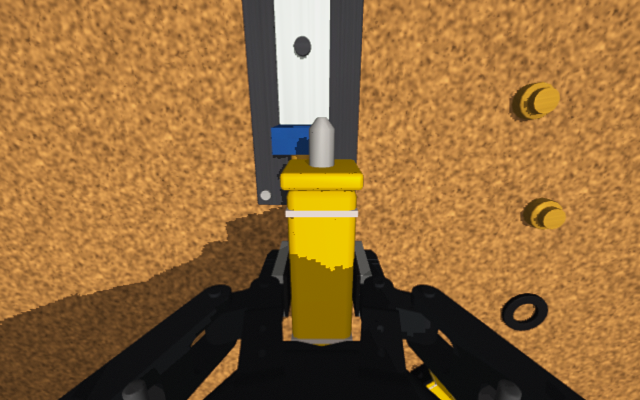

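The wrist view shows the nose (tip at 321,118) over the blue stop (272–~335, 125–155). The white web's edges are at about 278 and 330 and the plate's at about 250 and 362. The view is nearly parallel to the rack.

```bash
python3 - <<'E'
from h import *
rgb,P=cloud('w3'); v,u=np.mgrid[:400,:640]
s=r.observe(); a=np.radians(11.137); X=np.array([np.cos(a),-np.sin(a)]);Y=np.array([np.sin(a),np.cos(a)])
t=s['ee_pos'][:2]; w=(P[...,:2]-t)@X; l=(P[...,:2]-t)@Y; z=P[...,2]
hsv=cv2.cvtColor(rgb,cv2.COLOR_RGB2HSV)
def mids(name,mask,rows):
    o=[]
    for r_ in rows:
        k=np.where(mask[r_])[0]
        if len(k)>3: o.append([l[r_,k].mean(),w[r_,k].min(),w[r_,k].max(),z[r_,k].mean()])
    o=np.array(o); c=(o[:,1]+o[:,2])/2; f=np.polyfit(o[:,0],c,1) if len(o)>2 else 0
    print(name,'mid',np.median(c).round(4),'width',np.median(o[:,2]-o[:,1]).round(4),'slope deg',np.degrees(f[0]).round(2),'l',o[[0,-1],0].round(4),'z',np.median(o[:,3]).round(4), 'w at l=.2',np.polyval(f,.2).round(4))
near=(u>230)&(u<380)
mids('web',near&(z>.016)&(z<.026)&(hsv[...,2]>150)&(hsv[...,1]<60)&(v<120),range(5,115,5))
mids('plate',near&(z>.007)&(z<.026)&(v<110),range(5,110,5))
mids('nose',(u>300)&(u<345)&(v>118)&(v<165)&(z>.12),range(135,162,3))
mids('body',(u>270)&(u<370)&(z>.15)&(v<260)&(v>190),range(192,255,5))
mids('cap',(u>270)&(u<370)&(z>.15)&(v<188)&(v>160),range(170,187,3))
k=(u>300)&(u<345)&(v>110)&(v<165)&(z>.12); print('nose tip l',np.percentile(l[k],[99,100]),'nose z max',np.percentile(z[k],[90,98]))
k=(u>270)&(u<370)&(z>.15)&(v<188)&(v>155); print('cap front l',np.percentile(l[k],[98,100]), 'capz',np.percentile(z[k],[50,98]))
b=(hsv[...,0]>100)&(hsv[...,0]<130)&(hsv[...,1]>120)&(z>.058)&(z<.075)&(u<340)&(u>260); q=np.c_[w[b],l[b],z[b]]; print('blue',len(q),q.min(0),q.max(0),np.percentile(q,[2,98],axis=0))
E
```

```text
web mid -0.015 width 0.0431 slope deg 0.05 l [0.159  0.0802] z 0.0195 w at l=.2 -0.015
plate mid -0.0153 width 0.0987 slope deg -0.49 l [0.1602 0.0844] z 0.0152 w at l=.2 -0.0159
nose mid 0.0007 width 0.0118 slope deg -1.45 l [0.0703 0.0579] z 0.15 w at l=.2 -0.0027
body mid 0.0007 width 0.0313 slope deg -0.31 l [0.0466 0.0162] z 0.1613 w at l=.2 -0.0002
cap mid 0.0007 width 0.0353 slope deg 3.05 l [0.0559 0.0507] z 0.1633 w at l=.2 0.0085
nose tip l [0.07754562 0.07798973] nose z max [0.15157685 0.15210867]
cap front l [0.06005751 0.06117241] capz [0.16291519 0.16446405]
blue 1023 [-0.03718699  0.04837085  0.06084828] [-0.00935997  0.06830001  0.06797181] [[-0.03655387  0.04868251  0.06251352]
 [-0.00961147  0.06823054  0.0672852 ]]
```

>>> {"fn": "move_arm", "kwargs": {
  "series": [
    [-0.06, 0.1, 0, 0, 0, 0, 1],
    [-0.05, 0.26, 0, 0, 0, 0, 1],
    [-0.02, 0.42, 0, 0, 0, 0, 1],
    [0.01, 0.56, 0, 0, 0, 0, 1],
    [0.026, 0.67, 0, 0, 0, 0, 1]
  ]
}}

```text
clock: 5.55
ee_pos: [0.5659, 0.1699, 0.1466]
tool_rot: [0.0, 0.773, 0.635, 0.0]
contact_force: [0.4, -0.4, -4.5]
opening: 0.36
gripper_force: 69.9
```

```bash
cat > me.py <<'E'
from h import *
import sys
camera('wrist'); fn=sys.argv[1]; snap('wrist',fn)
import st
rgb,P=cloud(fn); v,u=np.mgrid[:400,:640]; s=st.s
a=np.radians(11.137); X=np.array([np.cos(a),-np.sin(a)]);Y=np.array([np.sin(a),np.cos(a)])
t=s['ee_pos'][:2]; w=(P[...,:2]-t)@X; l=(P[...,:2]-t)@Y; z=P[...,2]
tz=s['ee_pos'][2]
k=(abs(w)<.045)&(z>.098)&(z<.108)&(l>.076)&(l<.14); k&=~((abs(w)<.008)&(l<.08))
q=np.c_[w[k],l[k],z[k]]; print('tall top',len(q),np.percentile(q,[1,50,99],axis=0).round(4))
k=(abs(w)<.012)&(l>.06)&(l<.085)&(abs(z-tz-.003)<.007); q=np.c_[w[k],l[k],z[k]]; print('nose',len(q),np.percentile(q,[1,50,99],axis=0).round(4))
k=(abs(w)<.012)&(l>.062)&(l<.070)&(abs(z-tz-.003)<.007); print('shaft w',w[k].min(),w[k].max(),z[k].max())
E
python3 me.py w4
```

```text
5.65 [0.56582771 0.17066555 0.1463348 ] tooly ang -11.068338564932205 [ 1.40464323e-04  5.09249342e-04 -9.99999860e-01] [ 0.20690972 -0.38345877 -5.44628608] [0.05641946 0.04244745 0.04014818] 0.3639055324616266
tall top 2869 [[-0.0213  0.0903  0.1009]
 [-0.      0.1005  0.1025]
 [ 0.0216  0.11    0.1041]]
nose 1002 [[-0.0051  0.0602  0.1457]
 [ 0.0006  0.0688  0.1507]
 [ 0.0067  0.0782  0.1528]]
shaft w -0.0051252829458814896 0.006764604685601844 0.15315082164690713
```

View pics/w4.png

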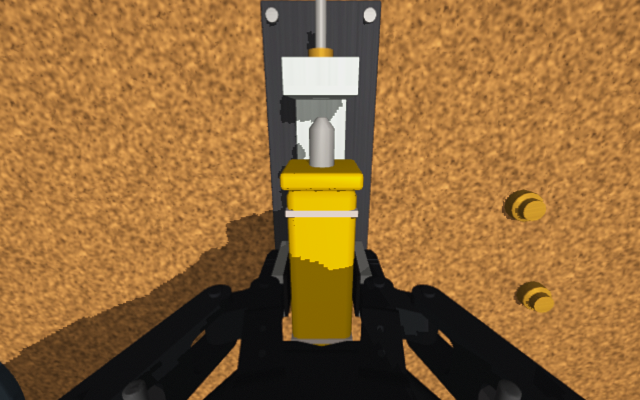

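The stop's top (282–358, 58–95) is centred on the nose to within about 0.6 mm, and the gap to the face is about 12 mm. I'll descend next.

>>> {"fn": "move_arm", "kwargs": {
  "series": [
    [-0.002, 0, -0.08, 0, 0, 0, 1],
    [-0.004, 0, -0.19, 0, 0, 0, 1],
    [-0.004, 0, -0.29, 0, 0, 0, 1],
    [-0.004, 0, -0.35, 0, 0, 0, 1],
    [-0.004, 0, -0.375, 0, 0, 0, 1]
  ]
}}

```text
clock: 6.07
ee_pos: [0.564, 0.1681, 0.0889]
tool_rot: [-0.0, 0.773, 0.635, -0.001]
contact_force: [-0.4, 0.5, -5.0]
opening: 0.36
gripper_force: 69.9
```

```bash
python3 me.py w5
```

```text
6.1667 [0.56450342 0.16864365 0.08985932] tooly ang -11.195257260002625 [-1.27616235e-03 -3.90071280e-04 -9.99999110e-01] [ 0.21007784  0.03698351 -4.11373195] [ 0.08211757  0.05151431 -0.02964075] 0.360978888545033
tall top 7143 [[-0.0206  0.0922  0.1   ]
 [ 0.0008  0.1026  0.1024]
 [ 0.0225  0.1121  0.104 ]]
nose 892 [[-0.0054  0.0602  0.0883]
 [ 0.0003  0.0677  0.093 ]
 [ 0.0063  0.0765  0.0953]]
shaft w -0.005417842558757874 0.0064257584457198536 0.09571883945068696
```

>>> {"fn": "move_arm", "kwargs": {
  "series": [
    [0.003, 0.017, 0, 0, 0, 0, 1],
    [0.007, 0.034, 0, 0, 0, 0, 1],
    [0.01, 0.05, 0, 0, 0, 0, 1],
    [0.013, 0.065, 0, 0, 0, 0, 1],
    [0.015, 0.075, 0, 0, 0, 0, 1]
  ]
}}

```text
clock: 6.58
ee_pos: [0.5673, 0.1813, 0.0907]
tool_rot: [0.0, 0.772, 0.635, 0.0]
contact_force: [-0.4, 0.5, -4.9]
opening: 0.36
gripper_force: 69.9
```

>>> {"fn": "move_arm", "kwargs": {
  "series": [
    [0.001, 0.006, 0, 0, 0, 0, 1],
    [0.002, 0.012, 0, 0, 0, 0, 1],
    [0.004, 0.02, 0, 0, 0, 0, 1],
    [0.005, 0.026, 0, 0, 0, 0, 1],
    [0.005, 0.026, 0, 0, 0, 0, 1]
  ]
}}

```text
clock: 7.0
ee_pos: [0.5677, 0.1845, 0.0902]
tool_rot: [0.0, 0.772, 0.635, -0.0]
contact_force: [-0.3, -2.2, -4.9]
opening: 0.362
gripper_force: 69.9
```

```bash
python3 me.py w6
```

```text
7.1 [0.56768323 0.18444971 0.09023188] tooly ang -11.154466202474246 [-3.39111058e-04 -4.03240891e-04 -9.99999861e-01] [-0.54136217 -3.25473546 -4.06033152] [-0.35992544  0.15707313 -0.04550694] 0.3630780945372149
tall top 5435 [[-0.0206  0.0765  0.101 ]
 [ 0.0009  0.0872  0.1025]
 [ 0.0224  0.0959  0.1041]]
nose 862 [[-0.0051  0.0601  0.0896]
 [ 0.0005  0.0676  0.0943]
 [ 0.0066  0.0757  0.0965]]
shaft w -0.005196686733009083 0.006673430527279015 0.0972827683573739
```

>>> {"fn": "move_arm", "kwargs": {
  "series": [
    [0.002, 0.012, 0, 0, 0, 0, 1],
    [0.005, 0.026, 0, 0, 0, 0, 1],
    [0.008, 0.04, 0, 0, 0, 0, 1],
    [0.011, 0.054, 0, 0, 0, 0, 1],
    [0.013, 0.065, 0, 0, 0, 0, 1]
  ]
}}

```text
clock: 7.52
ee_pos: [0.5695, 0.1939, 0.0902]
tool_rot: [0.0, 0.773, 0.635, -0.001]
contact_force: [-0.9, -7.2, -5.0]
opening: 0.363
gripper_force: 70.0
```

```bash
python3 me.py w7
```

```text
7.6167 [0.5695281  0.19406646 0.09013436] tooly ang -11.161332168714434 [-6.36776965e-04 -1.27562752e-03 -9.99998984e-01] [-1.449518   -5.6086961  -3.27774176] [-1.05564779  0.24478017 -0.05477899] 0.36599476966668243
tall top 2514 [[-0.0206  0.0762  0.101 ]
 [ 0.0014  0.082   0.1025]
 [ 0.0226  0.0862  0.104 ]]
nose 285 [[-0.0051  0.0601  0.0895]
 [ 0.001   0.0624  0.0937]
 [ 0.0067  0.0653  0.0967]]
shaft w -0.0046347231600157015 0.006199636727890447 0.09587257626257012
```

>>> {"fn": "move_arm", "kwargs": {
  "series": [
    [0.001, 0.007, 0, 0, 0, 0, 1],
    [0.003, 0.014, 0, 0, 0, 0, 1],
    [0.004, 0.021, 0, 0, 0, 0, 1],
    [0.006, 0.029, 0, 0, 0, 0, 1],
    [0.006, 0.029, 0, 0, 0, 0, 1]
  ]
}}

```text
clock: 8.03
ee_pos: [0.5703, 0.198, 0.0902]
tool_rot: [0.0, 0.773, 0.635, -0.001]
contact_force: [-2.2, -7.9, -2.4]
opening: 0.362
gripper_force: 70.1
```

```bash
python3 - <<'E'
from h import *
F=[];E=[]
for i in range(10):
    s=r.observe(); F.append(s['contact_force']);E.append(s['ee_pos']); 
    if i in(0,): snap('wrist','w8')
    else: camera('wrist')
F=np.array(F);E=np.mean(E,0);a=np.radians(11.14);Y=np.array([np.sin(a),np.cos(a)])
print(F.mean(0),F.std(0),'axial',(F[:,:2]@Y).mean(),E,'l from contact pose',(E[:2]-[.56768,.18445])@Y)
E
python3 me.py w8b
```

```text
[-1.47060962 -7.95378331 -2.68810771] [0.51437564 0.50059392 0.3719366 ] axial -8.088050332854122 [0.57029003 0.19791202 0.09015584] l from contact pose 0.013712645882181103
8.6333 [0.57027497 0.19790877 0.090149  ] tooly ang -11.18273571969318 [-8.52825305e-04 -1.86615303e-03 -9.99997895e-01] [-1.51503723 -7.89595618 -2.95184939] [-1.27717846  0.35075961  0.02950814] 0.3589234052481126
tall top 1391 [[-0.0206  0.076   0.1009]
 [ 0.0022  0.08    0.1024]
 [ 0.0227  0.0823  0.104 ]]
nose 49 [[-0.003   0.0601  0.0902]
 [ 0.001   0.0605  0.093 ]
 [ 0.0046  0.0677  0.0976]]Traceback (most recent call last):
  File "me.py", line 12, in <module>
    k=(abs(w)<.012)&(l>.062)&(l<.070)&(abs(z-tz-.003)<.007); print('shaft w',w[k].min(),w[k].max(),z[k].max())
                                                                             ~~~~~~~~^^
    return umr_minimum(a, axis, None, out, keepdims, initial, where)
ValueError: zero-size array to reduction operation minimum which has no identity
```

>>> {"fn": "move_arm", "kwargs": {
  "series": [
    [0.001, 0.004, 0, 0, 0, 0, 1],
    [0.0015, 0.008, 0, 0, 0, 0, 1],
    [0.002, 0.012, 0, 0, 0, 0, 1],
    [0.003, 0.016, 0, 0, 0, 0, 1],
    [0.003, 0.016, 0, 0, 0, 0, 1]
  ]
}}

```text
clock: 9.05
ee_pos: [0.5707, 0.2001, 0.0902]
tool_rot: [0.001, 0.773, 0.635, -0.001]
contact_force: [-2.3, -8.8, -2.6]
opening: 0.36
gripper_force: 70.1
```

```bash
cat > av.py <<'E'
from h import *
F=[];E=[];W=[]
for i in range(10):
    s=r.observe(); F.append(s['contact_force']);E.append(s['ee_pos']);W.append(s['wrist_torque']); camera('wrist')
F=np.array(F);E=np.mean(E,0);a=np.radians(11.14);Y=np.array([np.sin(a),np.cos(a)])
print(s['clock'],F.mean(0).round(2),'axial',(F[:,:2]@Y).mean(),E,'l from contact pose',(E[:2]-[.56768,.18445])@Y,'w',(E[:2]-[.56768,.18445])@[np.cos(a),-np.sin(a)],np.mean(W,0).round(3))
E
python3 av.py; python3 -c "
from h import *
snap('scene','s9'); z=np.load('pics/s9.npz'); im=cv2.resize(z['rgb'][180:310,310:440],None,fx=4.5,fy=4.5,interpolation=cv2.INTER_CUBIC); cv2.imwrite('pics/s9c.png',im[:,:,::-1])"
```

```text
9.5 [-1.68 -8.74 -2.41] axial -8.904678046647485 [0.57070246 0.20010469 0.09015584] l from contact pose 0.015943688734296947 w -5.908734186248981e-05 [-1.477  0.358  0.004]
```

View pics/s9c.png

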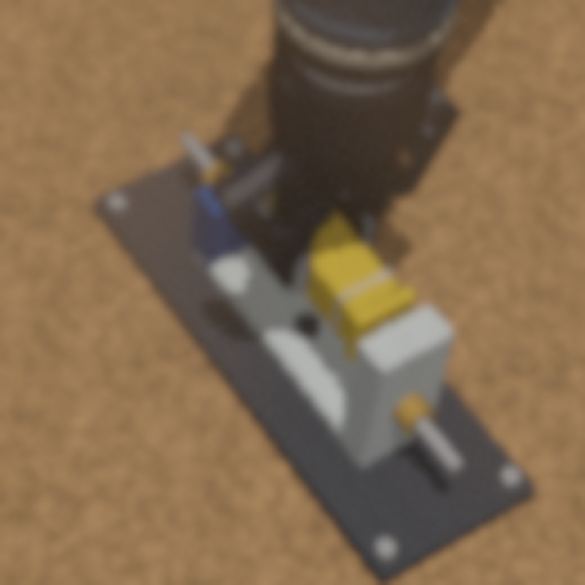

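The scene crop shows the cartridge level against the tall stop's upper face, above the blue stop. I'll add 0.5 mm of compression, then lower gently.

>>> {"fn": "move_arm", "kwargs": {
  "series": [
    [0.001, 0.003, 0, 0, 0, 0, 1],
    [0.001, 0.003, -0.02, 0, 0, 0, 1],
    [0.001, 0.003, -0.04, 0, 0, 0, 1],
    [0.001, 0.003, -0.06, 0, 0, 0, 1],
    [0.001, 0.003, -0.08, 0, 0, 0, 1]
  ]
}}

```text
clock: 10.02
ee_pos: [0.5711, 0.2006, 0.0784]
tool_rot: [0.001, 0.773, 0.635, -0.001]
contact_force: [-1.8, -9.4, 1.0]
opening: 0.359
gripper_force: 70.5
```

```bash
python3 av.py
```

```text
10.4667 [-0.51 -9.03 -5.1 ] axial -8.95831755302186 [0.57089955 0.20033341 0.07778516] l from contact pose 0.016206175981743058 w 9.009912750284183e-05 [-1.724  0.115 -0.084]
```

>>> {"fn": "move_arm", "kwargs": {
  "series": [
    [0, 0, -0.01, 0, 0, 0, 1],
    [0, 0, -0.02, 0, 0, 0, 1],
    [0, 0, -0.03, 0, 0, 0, 1],
    [0, 0, -0.037, 0, 0, 0, 1],
    [0, 0, -0.044, 0, 0, 0, 1]
  ]
}}

```text
clock: 10.93
ee_pos: [0.5711, 0.2006, 0.0718]
tool_rot: [0.001, 0.773, 0.635, -0.001]
contact_force: [-0.8, -8.4, 0.2]
opening: 0.359
gripper_force: 70.4
```

>>> {"fn": "move_arm", "kwargs": {
  "series": [
    [0, 0, -0.006, 0, 0, 0, 1],
    [0, 0, -0.012, 0, 0, 0, 1],
    [0, 0, -0.018, 0, 0, 0, 1],
    [0, 0, -0.024, 0, 0, 0, 1],
    [0, 0, -0.03, 0, 0, 0, 1]
  ]
}}

```text
clock: 11.35
ee_pos: [0.5711, 0.2006, 0.0673]
tool_rot: [0.001, 0.773, 0.635, -0.001]
contact_force: [-1.5, -9.5, -1.0]
opening: 0.362
gripper_force: 70.4
```

```bash
python3 av.py
```

```text
11.8 [-1.33 -9.04 -2.21] axial -9.129433980021664 [0.57103043 0.20052071 0.06713881] l from contact pose 0.016415233334287443 w 0.00018232366510150878 [-1.538  0.246 -0.031]
```

>>> {"fn": "move_arm", "kwargs": {
  "series": [
    [0, 0, -0.012, 0, 0, 0, 1],
    [0, 0, -0.025, 0, 0, 0, 1],
    [0, 0, -0.038, 0, 0, 0, 1],
    [0, 0, -0.05, 0, 0, 0, 1],
    [0, 0, -0.06, 0, 0, 0, 1]
  ]
}}

```text
clock: 12.27
ee_pos: [0.5707, 0.2006, 0.0575]
tool_rot: [0.0, 0.773, 0.635, -0.001]
contact_force: [0.3, -7.1, -6.7]
opening: 0.359
gripper_force: 71.4
```

>>> {"fn": "move_arm", "kwargs": {
  "series": [
    [0, 0, -0.003, 0, 0, 0, 1],
    [0, 0, -0.006, 0, 0, 0, 1],
    [0, 0, -0.009, 0, 0, 0, 1],
    [0, 0, -0.011, 0, 0, 0, 1],
    [0, 0, -0.013, 0, 0, 0, 1]
  ]
}}

```text
clock: 12.68
ee_pos: [0.5708, 0.2009, 0.0561]
tool_rot: [0.0, 0.773, 0.635, -0.001]
contact_force: [-2.4, -7.6, -1.8]
opening: 0.36
gripper_force: 72.1
```

```bash
python3 av.py
```

```text
13.1333 [-1.77 -6.94 -2.38] axial -7.150889346730132 [0.5708367  0.20091309 0.05612322] l from contact pose 0.016762787758997255 w -8.35588068223542e-05 [-1.127  0.417  0.037]
```

Axial force dropped by 2 N, so the nose has popped into the recess. I'll let it spring back toward the blue stop.

>>> {"fn": "move_arm", "kwargs": {
  "series": [
    [-0.0015, -0.008, 0, 0, 0, 0, 1],
    [-0.003, -0.016, 0, 0, 0, 0, 1],
    [-0.0045, -0.024, 0, 0, 0, 0, 1],
    [-0.006, -0.032, 0, 0, 0, 0, 1],
    [-0.008, -0.039, 0, 0, 0, 0, 1]
  ]
}}

```text
clock: 13.6
ee_pos: [0.5698, 0.1955, 0.0562]
tool_rot: [0.0, 0.772, 0.635, -0.0]
contact_force: [-0.8, -3.7, -3.9]
opening: 0.362
gripper_force: 72.1
```

```bash
python3 av.py
```

```text
14.05 [-1.35 -4.93 -3.07] axial -5.096960370361852 [0.56979616 0.19549388 0.05616219] l from contact pose 0.011244651925112745 w -5.746872407430956e-05 [-0.763  0.319  0.051]
```

>>> {"fn": "move_arm", "kwargs": {
  "series": [
    [-0.0005, -0.003, 0, 0, 0, 0, 1],
    [-0.001, -0.006, 0, 0, 0, 0, 1],
    [-0.002, -0.009, 0, 0, 0, 0, 1],
    [-0.0025, -0.012, 0, 0, 0, 0, 1],
    [-0.0025, -0.012, 0, 0, 0, 0, 1]
  ]
}}

```text
clock: 14.52
ee_pos: [0.5696, 0.1939, 0.0562]
tool_rot: [-0.0, 0.772, 0.635, -0.0]
contact_force: [-2.1, -4.1, -3.7]
opening: 0.362
gripper_force: 72.1
```

```bash
python3 av.py
```

```text
14.9667 [-2.   -4.32 -3.53] axial -4.622908497136811 [0.5695832  0.19397974 0.05617459] l from contact pose 0.009717894828777149 w 2.6129990594969828e-05 [-0.672  0.436  0.094]
```

>>> {"fn": "move_arm", "kwargs": {
  "series": [
    [-0.0005, -0.002, 0, 0, 0, 0, 1],
    [-0.001, -0.004, 0, 0, 0, 0, 1],
    [-0.001, -0.006, 0, 0, 0, 0, 1],
    [-0.0015, -0.008, 0, 0, 0, 0, 1],
    [-0.0015, -0.008, 0, 0, 0, 0, 1]
  ]
}}

```text
clock: 15.43
ee_pos: [0.5694, 0.1929, 0.0562]
tool_rot: [-0.0, 0.772, 0.635, -0.0]
contact_force: [-1.8, -3.7, -3.5]
opening: 0.36
gripper_force: 72.0
```

```bash
python3 av.py
```

```text
15.8833 [-2.33 -3.62 -3.73] axial -3.9997418157489717 [0.56940648 0.19282644 0.05620235] l from contact pose 0.008552183164865146 w 7.55623654623857e-05 [-0.506  0.515  0.118]
```

>>> {"fn": "move_arm", "kwargs": {
  "series": [
    [0, -0.001, 0, 0, 0, 0, 1],
    [-0.0005, -0.002, 0, 0, 0, 0, 1],
    [-0.0005, -0.003, 0, 0, 0, 0, 1],
    [-0.001, -0.004, 0, 0, 0, 0, 1],
    [-0.001, -0.005, 0, 0, 0, 0, 1]
  ]
}}

```text
clock: 16.35
ee_pos: [0.5694, 0.1927, 0.0562]
tool_rot: [-0.0, 0.772, 0.635, 0.0]
contact_force: [-1.7, 3.2, -5.4]
opening: 0.363
gripper_force: 71.8
```

```bash
python3 av.py
```

```text
16.8 [-1.92  4.1  -5.76] axial 3.648223596552815 [0.56941324 0.19272237 0.05625691] l from contact pose 0.008451377902509218 w 0.00010230116796939075 [1.017 0.507 0.041]
```

The force flipped at the seated position, so the black end face is against the blue stop. I'll relax the preload and release.

>>> {"fn": "move_arm", "kwargs": {
  "series": [
    [0.0003, 0.0015, 0, 0, 0, 0, 1],
    [0.0003, 0.0015, 0, 0, 0, 0, 1],
    [0.0003, 0.0015, 0, 0, 0, 0, 0.25],
    [0.0003, 0.0015, 0, 0, 0, 0, 0.15],
    [0.0003, 0.0015, 0, 0, 0, 0, 0.05]
  ],
  "grip_force": 25
}}

```text
clock: 17.27
ee_pos: [0.57, 0.1918, 0.0566]
tool_rot: [0.001, 0.773, 0.635, 0.0]
contact_force: [0.2, -0.5, -3.8]
opening: 0.476
gripper_force: 0.0
```

>>> {"fn": "move_arm", "kwargs": {
  "series": [
    [0, 0, 0, 0, 0, 0, -0.1],
    [0, 0, 0, 0, 0, 0, -0.2],
    [0, 0, 0, 0, 0, 0, -0.3],
    [0, 0, 0, 0, 0, 0, -0.4],
    [0, 0, 0, 0, 0, 0, -0.4]
  ]
}}

```text
clock: 17.68
ee_pos: [0.5694, 0.1922, 0.0563]
tool_rot: [0.0, 0.772, 0.635, -0.0]
contact_force: [-1.0, -0.2, -3.6]
opening: 0.695
gripper_force: 0.0
```

>>> {"fn": "move_arm", "kwargs": {
  "series": [
    [0, 0, 0.05, 0, 0, 0, -0.4],
    [0, 0, 0.15, 0, 0, 0, -0.4],
    [0, 0, 0.3, 0, 0, 0, -0.4],
    [0, 0, 0.45, 0, 0, 0, -0.4],
    [0, 0, 0.6, 0, 0, 0, -0.4]
  ]
}}

```text
clock: 18.1
ee_pos: [0.5692, 0.1922, 0.1477]
tool_rot: [-0.0, 0.772, 0.635, -0.0]
contact_force: [0.1, 0.0, -4.3]
opening: 0.7
gripper_force: 0.0
```

>>> {"fn": "move_arm", "kwargs": {
  "series": [
    [0, -0.1, 0.15, 0, 0, 0, -0.4],
    [0, -0.2, 0.3, 0, 0, 0, -0.4],
    [0, -0.3, 0.4, 0, 0, 0, -0.4],
    [0, -0.4, 0.45, 0, 0, 0, -0.4],
    [0, -0.45, 0.45, 0, 0, 0, -0.4]
  ]
}}

```text
clock: 18.52
ee_pos: [0.57, 0.1234, 0.2158]
tool_rot: [0.001, 0.773, 0.635, 0.001]
contact_force: [0.6, -0.9, -3.6]
opening: 0.7
gripper_force: 0.0
```

```bash
python3 - <<'E'
from h import *
camera('wrist');rgb,d=snap('wrist','w10'); rgb,P=cloud('w10'); import st
a=np.radians(11.14); X=np.array([np.cos(a),-np.sin(a)]);Y=np.array([np.sin(a),np.cos(a)])
t=np.array([.56943,.1928]); w=(P[...,:2]-t)@X; l=(P[...,:2]-t)@Y; z=P[...,2]
hsv=cv2.cvtColor(rgb,cv2.COLOR_RGB2HSV)
yel=(hsv[...,0]>20)&(hsv[...,0]<35)&(hsv[...,1]>150)&(abs(w)<.03)&(abs(l)<.07)&(z>.06)
q=np.c_[w[yel],l[yel],z[yel]]; print(len(q),np.percentile(q,[1,50,99],axis=0).round(4))
f=np.linalg.lstsq(np.c_[q[:,1],np.ones(len(q))][(abs(q[:,0])<.012)],q[:,2][abs(q[:,0])<.012],rcond=None)[0]; print('pitch deg',np.degrees(f[0]),f[1])
E
```

```text
18.6167 [0.56920065 0.1235641  0.21338043] tooly ang -11.243530255955946 [-3.97611304e-04 -1.34594310e-04 -9.99999912e-01] [ 0.32142339  0.80000875 -3.33773547] [0.08741742 0.05192096 0.03012061] 0.7004734111514702
3422 [[-0.015  -0.0462  0.0685]
 [ 0.0006  0.0086  0.0718]
 [ 0.0153  0.0539  0.0745]]
pitch deg 0.2690286577727477 0.07186450018091611
```

View pics/w10.png

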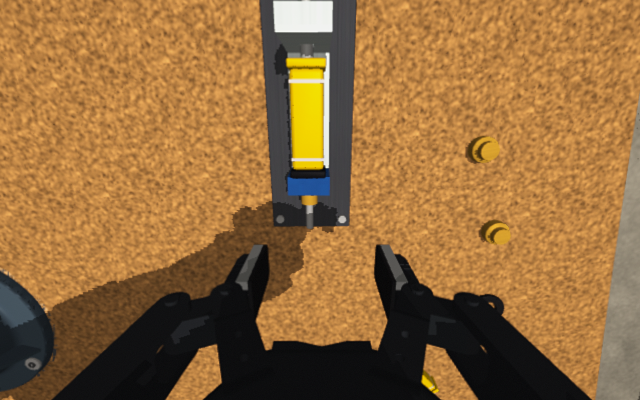

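The cartridge (288–327, 55–180) sits level and centred, with its black cap flush against the blue stop (y≈175) and its nose in the tall stop. The arm is clear of everything.

```bash
python3 -c "
from rig import r
print(r.hand_in())"
```

```text
the job is handed in; nothing more can be done
None
```

The yellow cartridge is seated level in the rack, nose in the tall stop's recess and black end flush against the blue stop; I let go, backed the arm clear and handed the job in at about 18.6 s of the 51 s limit, with no verdict returned.

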